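# Back off the lens carrier's clamp screw and run the carrier up to its stop

### The arm

A 7-joint arm with a two-finger parallel gripper is mounted at the origin on a cart in front of the work surface, level with it; the furniture and walls round the work are solid. World frame = base frame: x ahead of the robot, y to its left, z up, the work surface at z = 0. Lengths are in m, angles in rad, forces in N, time in s.
With the tool pointing down it reaches from about 0.4 to 0.85 m from the base axis. Payload 10.4 kg.
Tool frame: the origin (TCP) lies midway between the tips of the shut fingers; the grasp point (between the pads) lies 19 mm behind it (manip.hold_point_z is the distance from the TCP to the grasp point, in m); z points along the fingers, y is the line along which they close (so a half turn about z gives the same grasp; the last joint's range is limited). The gripper opens to 85 mm and grips with 20 to 120 N. Pads are 22 mm wide; open, the fingers measure 114 mm over their backs; the gripper's body (76 mm by 85 mm) begins 54 mm behind the grasp point. The pads swing forward as they close: fully open they stand 13 mm farther back than shut.
Start: joints at [-1.209, 0.332, -0.065, 1.46, 0.022, 1.35, -0.088], TCP at [0.235, 0.579, 0.231] pointing down, gripper open.
Joint ranges: [-2.6, 2.6], [-0.5, 2.12], [-1.47, 1.34], [0.16, 2.42], [-1.27, 4.41], [0.06, 2.06], [-2.6, 2.6]. Speed limits (rad/s): [2.22, 2.22, 2.79, 2.79, 3.14, 3.14, 3.14].

### API

Orientations are given as a unit quaternion [x, y, z, w].
In Python, from workcell import manip, eyes, job gives the robot as it stands.
- The arm moves only by the shell command python3 -m crank 'ROWS' [FORCE]. ROWS is JSON, a list that holds one entry, the list of rows, each a list of 7 numbers: the finger opening in cm, from 0 to 8.54, then the shift along the world's x, y, z in cm, then the turn, a rotation vector about the world's x, y, z in degrees. In form: [[[hand, x, y, z, ax, ay, az], ...]]. A call has 1 to 20 rows; each row shifts and turns the commanded pose from where the row before left it; what a row does not reach is not made up. A row lasts 1/8 s, in which the tool goes at most 62.5 mm and 10.7 degrees, less where a joint would pass 70% of its speed; a pose out of reach is approached as far as the arm can. A call with a gripper value outside its range is refused whole. The fingers move at their own pace and stop on an object; FORCE is the grip in N (left out, the last holds). Time passes only in rows, so rows that do not move let the fingers close. It gives the time, the measured TCP pose, the force, the opening and the grip force at its end, in the units of the state.
- manip.get_obs(): the state, without advancing time (a new reading comes with each control period).
- eyes.camera(name): name is "side" or "top"; returns (picture, depth): 420x560x3 uint8, red, green, blue; 420x560 float32, m along the optical axis (not along the pixel's ray), 0 where there is no reading.
- eyes.camera_params(name): a dict with "fx", "fy", "cx", "cy" (pixels), "world_from_camera" (4x4, takes a point from camera to world coordinates). Camera axes: x right, y down, z forward; pixel columns grow to the right and rows downward; lengths in m; the calibration is good to about 2 mm. A picture is of the moment at which its call begins. camera_params takes no time and is no camera call.
- job.hand_in(): hands the job in; it is judged then, once.
The state is a dict: "clock": time; "joint_pos": joint angles; "joint_velocities": joint speeds; "tau": joint torques, N m; "position": TCP position; "ee_rot": TCP orientation; "ft_force": force on the tool from outside, world axes, zero at the start; "torque": the same for the moment, N m; "grip_width": opening from 0.0 (shut) to 1.0 (fully open); "grasp_force": force on a finger pad.
Only numpy, scipy, OpenCV 4.12 (cv2) and the standard library are available. Lean on these libraries where they do the work, as an engineer would, in place of code of your own. Each camera call takes 0.05 s, during which the arm holds its last target. There are 200 camera calls.

### The job

The lens carrier on the optical rail is clamped by the large knurled thumbscrew on its front: roll a fingertip across the top of the knurled rim to the left (as seen from the robot), stroke after stroke, until the screw is backed off two full turns, and not more than two and a half. Then, with the clamp loose, push the carrier along the rail until it rests against the stop, the low plain block clamped on the rail. Use a light fingertip only: take hold of nothing, keep off the lens in the carrier, do not force the carrier before the clamp is loose, and leave the stop's own small thumbscrew and the things lying around as they are.

Things in the scene. Friction and masses are not known exactly. Their poses are not given: they have to be found in the camera images.
- rail: aluminium optical rail fixed to the bench, 400 mm long, 36 mm wide, 26 mm high (48 mm wide in its lowest 6 mm; feet at its ends reach 44 mm from the middle line). Origin at the middle of its underside; y runs along the rail to the left, -x points to the side of the thumbscrews (towards the robot), z up. Its yaw varies.
- carrier: dark carrier sliding along the rail's y; axes parallel to the rail's. Saddle 60 mm across (x +-30), 70 mm along the rail, 8 to 42 mm above the bench; its flat end faces at y = +-35 mm stand 16 mm above the rail's top: push there. Ring mount on top (y +-12), top at 83 mm. Origin on the rail's middle line at bench height under its middle. Clamped it holds 40 N or more; loose it slides with 5 N.
- lens: the microscope objective held in the carrier's ring, 26 mm dia, 45 mm long, its axis along the rail 59 mm above the bench, within y +-23 mm of the carrier's origin. Not to be touched. Origin at one end of its axis.
- clamp_screw (a joint): turn of the large knurled thumbscrew, rad: -0.25 to 0.25 at the start (tight); grows as it is loosened, counter-clockwise seen from the robot, its top moving left, along the rail's +y. 6.283 is one turn; the clamp goes slack at about 11.3. Friction of about 0.02 N m (1.8 N at the rim) holds it where it is left; it backs out 1.5 mm a turn.
- knob (a point): centre of the large thumbscrew's knurled rim, on the carrier's front: 22 mm dia, 14 mm long along its axis (the rail's x), axis 22 mm above the bench (top of the rim at 33 mm), 49 mm in front of the rail's middle line; 12 mm of stem between it and the saddle. A black index line crosses the rim and runs along a radius of its front face.
- stop: the stop: low plain dark block clamped over the rail on one side of the carrier (left or right, it varies), 60 mm across, 24 mm along the rail, top at 42 mm; axes parallel to the rail's. Origin on the rail's middle line at bench height under its middle; it touches the carrier when the two origins are 47 mm apart. It does not move.
- stop_screw (a joint): turn in rad of the stop's own small knurled thumbscrew (18 mm dia, on the stop's front, 36 to 45 mm from the rail's middle line, axis 20 mm above the bench); 0 at the start, to be left so.
- fibre_mount: the fibre mount: block like the stop but with an upright plate (44 mm wide, 10 mm thick, top at 81 mm) and a brass fibre socket, clamped over the rail on the other side of the carrier; 24 mm along the rail at the foot, 36 mm over the socket. Origin on the rail's middle line at bench height. It does not move.
- eyepiece: microscope eyepiece, 35 mm dia, 50 mm tall, standing; a loose bystander, origin at the centre of its underside
- canister: white screw canister, 39 mm dia, 56 mm tall, standing; a loose bystander, origin at the centre of its underside
- oil_bottle: amber dropper bottle, 31 mm dia, 71 mm tall, standing; a loose bystander, origin at the centre of its underside
- filter_box: flat hinged case, 64 x 62 x 18 mm; a loose bystander, origin at the centre of its underside
- screwdriver: small screwdriver, 138 mm long, 13 mm thick, lying; a loose bystander, origin at the centre of its underside
- tweezers: tweezers, 124 mm long, 10 mm thick, lying; a loose bystander, origin at the centre of its underside

How it is judged:
On the way:
1. the clamp screw is backed off two full turns (value of joint clamp_screw above 11.6 rad), for 0.2 s.
At the end, for the whole second after the job is handed in: The clamp screw stands between 1.85 and 2.6 turns from tight (11.6 to 16.3 rad) and is at rest, and the carrier rests against the stop (gap under 2.5 mm) (value of joint clamp_screw between 11.6 and 16.3 rad and distance between carrier and stop below 0.0495 m and linear speed of carrier below 0.01 m/s and velocity of joint clamp_screw below 0.1 rad/s); the robot touches nothing.
It fails at once if the carrier is forced along the rail (more than 15 mm) before the clamp is loose (value of joint clamp_screw below 11 rad and distance of carrier from where it was at the start of the episode above 0.015 m).
It fails at once if the lens is touched (contact force between anything else and lens above 1 N).
It fails at once if the fingers press on the carrier or its screw with more than 40 N (contact force between the arm and carrier above 40 N).
It fails at once if the carrier or its screw is taken between the fingers (distance between the grasp point and knob below 0.014 m or (x of the grasp point in the frame of carrier between -0.028 and 0.028 m and y of the grasp point in the frame of carrier between -0.033 and 0.033 m and z of the grasp point in the frame of carrier below 0.085 m)).
It fails at once if the stop's thumbscrew is turned, or a bystander is moved more than 20 mm or lifted (value of joint stop_screw above 0.4 rad or value of joint stop_screw below -0.4 rad or distance of any of eyepiece, canister, oil_bottle, filter_box, screwdriver, tweezers from where it was at the start of the episode above 0.02 m).
It also fails if it takes over 67 s, if anything falls off the work surface, if the arm or the gripper's body presses on something with over 40 N, if the wrist force passes 120 N, or if a joint passes its speed limit or range.

## Working session

There is one attempt and no reset: what is moved stays moved. The work goes in short steps, Python scripts to look and compute and a shell command to move; the robot and the scene stay as the last step left them, time stands still between calls to the robot, and variables do not carry over. Pictures are saved under pics/ and viewed, at most 10 in all, crops included, and the job is handed in when it is done.

```bash
mkdir -p pics; python3 - <<'E'
from workcell import manip, eyes, job
import cv2, numpy as np
for n in("side","top"):
    p,d=eyes.camera(n); cv2.imwrite(f"pics/{n}0.png",p[:,:,::-1]); np.save(f"{n}0.npy",d)
    c=eyes.camera_params(n); print(n,c["fx"],c["cx"],c["cy"],np.round(c["world_from_camera"],3).tolist())
o=manip.get_obs(); print({k:np.round(o[k],3).tolist() for k in("clock","position","ee_rot","ft_force","grip_width")})
E
```

```text
side 399.0475897886536 277.7766557494652 204.79574788668126 [[-0.969, -0.117, 0.216, 0.377], [-0.246, 0.451, -0.858, 0.775], [0.003, -0.885, -0.465, 0.468], [0.0, 0.0, 0.0, 1.0]]
top 506.83521848816684 277.96902601113953 208.35849041830326 [[-0.009, -0.999, 0.038, 0.515], [-0.999, 0.008, -0.043, 0.061], [0.043, -0.039, -0.998, 0.947], [0.0, 0.0, 0.0, 1.0]]
{'clock': 0.1, 'position': [0.235, 0.579, 0.231], 'ee_rot': [0.191, 0.982, -0.001, -0.0], 'ft_force': [-0.819, 0.981, 0.047], 'grip_width': 0.998}
```

View pics/top0.png

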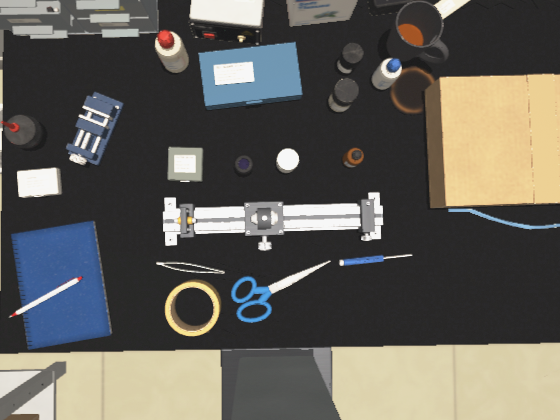

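View pics/side0.png

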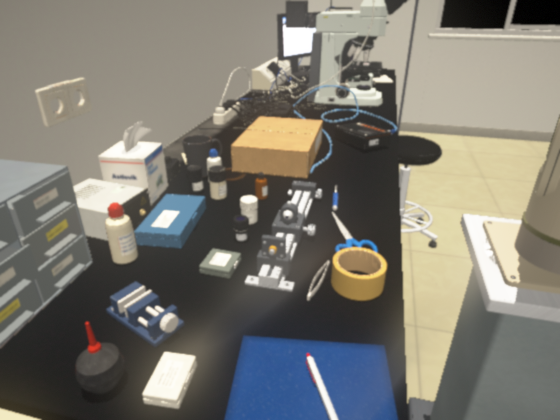

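The top view shows the rail (px 165–383, row ~218), carrier at (264,218) with its knob at (264,243), the stop on the right at (369,217), the fibre mount on the left at (186,221), tweezers at (190,268) and the screwdriver at (375,259). The push is therefore to the right (-y).

```bash
cat > h.py <<'E'
from workcell import manip, eyes, job
import cv2, numpy as np
def ray(n,u,v,z):
    c=eyes.camera_params(n); T=np.array(c["world_from_camera"])
    d=T[:3,:3]@np.array([(u-c["cx"])/c["fx"],(v-c["cy"])/c["fy"],1]); o=T[:3,3]
    return o+d*(z-o[2])/d[2]
def cloud(n,d):
    c=eyes.camera_params(n); T=np.array(c["world_from_camera"])
    v,u=np.indices(d.shape); P=np.stack([(u-c["cx"])/c["fx"]*d,(v-c["cy"])/c["fy"]*d,d],-1)
    return P@T[:3,:3].T+T[:3,3]
def mk(s):
    o=manip.get_obs(); print({k:np.round(o[k],3).tolist() for k in("clock","position","ee_rot","ft_force","grip_width")})
E
python3 - <<'E'
from h import *
im=cv2.imread("pics/top0.png"); d=np.load("top0.npy"); P=cloud("top",d)
cv2.imwrite("pics/crop0.png",cv2.resize(im[185:285,150:395],None,fx=3.2,fy=3.2,interpolation=cv2.INTER_CUBIC))
print("table z",np.median(P[290:340,345:420,2]))
g=cv2.cvtColor(im,cv2.COLOR_BGR2GRAY)
# bright rail strip rows by column
for u in(205,225,240,300,320,345,355):
    r=np.where(g[195:245,u]>110)[0]+195; print(u,r.min(),r.max())
print("z by row col264",[(v,round(float(P[v,264,2]),3)) for v in range(196,256,3)])
print("z by col row208",[(u,round(float(P[208,u,2]),3)) for u in range(236,296,3)])
print("stop row 205",[(u,round(float(P[208,u,2]),3)) for u in range(352,390,2)])
print("gray row 205",g[207,236:296].tolist()); 
E
```

```text
table z -0.000415049422374858
205 207 233
225 206 232
240 206 232
300 204 230
320 204 229
345 203 229
355 203 228
z by row col264 [(196, 0.001), (199, 0.0), (202, 0.039), (205, 0.043), (208, 0.063), (211, 0.073), (214, 0.078), (217, 0.082), (220, 0.084), (223, 0.077), (226, 0.069), (229, 0.041), (232, 0.04), (235, 0.029), (238, 0.027), (241, 0.025), (244, 0.034), (247, 0.035), (250, 0.028), (253, -0.003)]
z by col row208 [(236, 0.006), (239, 0.005), (242, 0.004), (245, 0.042), (248, 0.043), (251, 0.045), (254, 0.04), (257, 0.058), (260, 0.062), (263, 0.063), (266, 0.066), (269, 0.066), (272, 0.043), (275, 0.038), (278, 0.043), (281, 0.042), (284, 0.024), (287, 0.024), (290, 0.026), (293, 0.027)]
stop row 205 [(352, 0.027), (354, 0.025), (356, 0.027), (358, 0.026), (360, 0.036), (362, 0.043), (364, 0.042), (366, 0.044), (368, 0.041), (370, 0.04), (372, 0.043), (374, 0.029), (376, 0.025), (378, 0.026), (380, 0.024), (382, 0.001), (384, 0.0), (386, -0.001), (388, -0.006)]
gray row 205 [247, 247, 247, 247, 247, 247, 247, 241, 149, 154, 153, 127, 136, 158, 158, 158, 159, 159, 159, 159, 157, 154, 151, 151, 151, 151, 151, 151, 151, 151, 139, 126, 127, 126, 142, 157, 159, 160, 159, 160, 160, 159, 160, 159, 159, 159, 150, 242, 247, 247, 247, 247, 247, 247, 247, 247, 247, 247, 247, 247]
```

View pics/crop0.png

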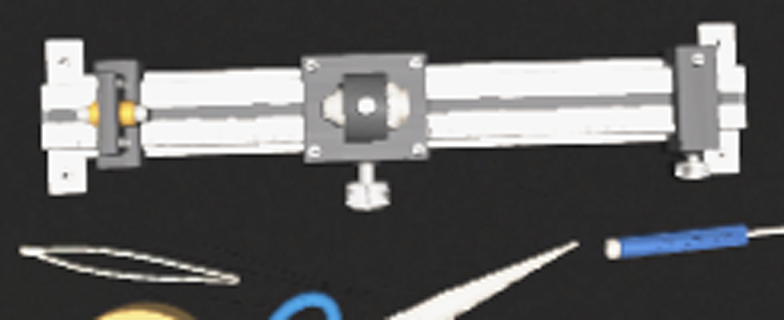

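The crop shows the saddle corners at (303,57), (427,53), (303,162) and (427,158), the knob rim at about (348–390, 182–208), the stop face at x≈677 and the stop screw at (692,168).

```bash
python3 - <<'E'
from h import *
f=lambda u,v,z:ray("top",u/3.2+149.7,v/3.2+184.7,z)
R=[f(*q,.026) for q in((150,113),(660,104))]; print("rail pts",np.round(R,4).tolist())
u=R[0]-R[1]; print("yaw deg",np.degrees(np.arctan2(-u[0],u[1])))
C=np.array([f(*q,.042) for q in((303,57),(427,53),(303,162),(427,158))]); print(np.round(C,4).tolist(),C.mean(0).round(4))
print("knob",f(367,195,.03).round(4),"rim l/r",f(347,190,.022).round(4),f(390,190,.022).round(4),"front",f(367,210,.03).round(4))
S=np.array([f(*q,.042) for q in((676,47),(716,45),(680,153),(718,150))]); print("stop",np.round(S,4).tolist(),S.mean(0).round(4))
print("stopscrew",f(692,168,.025).round(4))
d=np.load("top0.npy");P=cloud("top",d);m=P[232:256,252:278].reshape(-1,3);m=m[(m[:,2]>.022)&(m[:,2]<.038)];
m=m[m[:,0]<m[:,0].min()+.013];print("knob cloud",m.min(0),m.max(0),np.median(m,0))
print("fib",f(120,115,.042))
E
```

```text
rail pts [[0.5309, 0.1681, 0.026], [0.5336, -0.1221, 0.026]]
yaw deg 0.5296055926446347
[[0.5612, 0.0813, 0.042], [0.5629, 0.012, 0.042], [0.5027, 0.0817, 0.042], [0.5042, 0.0126, 0.042]] [0.5327 0.0469 0.042 ]
knob [0.4835 0.0461 0.03  ] rim l/r [0.4862 0.0573 0.022 ] [0.486  0.0328 0.022 ] front [0.4751 0.0461 0.03  ]
stop [[0.5653, -0.1285, 0.042], [0.5663, -0.1513, 0.042], [0.5056, -0.1298, 0.042], [0.5071, -0.1514, 0.042]] [ 0.5361 -0.1403  0.042 ]
stopscrew [ 0.4968 -0.1402  0.025 ]
knob cloud [0.47560197 0.03573772 0.02272698] [0.48848366 0.05760812 0.03753298] [0.48290449 0.04685514 0.03058495]
fib [0.52967951 0.18277451 0.042     ]
```

```bash
python3 -m crank '[[[0,1.6,-3.6,0,0,0,1.5],[0,1.6,-3.6,0,0,0,1.5],[0,1.6,-3.6,0,0,0,1.5],[0,1.6,-3.6,0,0,0,1.5],[0,1.6,-3.6,0,0,0,1.5],[0,1.6,-3.6,0,0,0,1.5],[0,1.6,-3.6,0,0,0,1.5],[0,1.6,-3.6,0,0,0,1.5],[0,1.6,-3.6,-1,0,0,1.5],[0,1.6,-3.6,-1,0,0,1.5],[0,1.6,-3.6,-1,0,0,1.5],[0,1.6,-3.6,-1,0,0,1.5],[0,1.6,-3.6,-1,0,0,1.5],[0,1.6,-3.6,-1,0,0,1.5],[0,1.6,-3.6,-1,0,0,2],[0,0,0,0,0,0,0],[0,0,0,0,0,0,0]]]' 20; python3 -c "
from h import *; mk(0)"
```

```text
clock: 2.22
position: [0.4743, 0.0399, 0.1612]
ee_rot: [-0.008, 1.0, 0.0, -0.0]
ft_force: [0.3, 0.3, 0.5]
grip_width: 0.003
grasp_force: 0.0
{'clock': 2.225, 'position': [0.474, 0.04, 0.161], 'ee_rot': [-0.008, 1.0, 0.0, -0.0], 'ft_force': [0.333, 0.277, 0.522], 'grip_width': 0.003}
```

```bash
python3 -m crank '[[[0,0.2,-0.2,-4,0,0,0],[0,0.2,-0.2,-4,0,0,0],[0,0,0,-2,0,0,0],[0,0,0,-1.4,0,0,0],[0,0,0,0,0,0,0]]]'; python3 - <<'E'
from h import *; mk(0)
a,_=eyes.camera("side"); b,_=eyes.camera("top")
a=cv2.resize(a[170:290,240:380],None,fx=4,fy=4,interpolation=cv2.INTER_CUBIC); b=cv2.resize(b[180:290,220:320],None,fx=4,fy=4,interpolation=cv2.INTER_CUBIC)[:, :240*2]
b=cv2.copyMakeBorder(b[:,:240],0,40,0,0,cv2.BORDER_CONSTANT)
cv2.imwrite("pics/c1.png",np.hstack([a,b])[:,:,::-1])
E
```

```text
clock: 2.85
position: [0.4781, 0.0359, 0.047]
ee_rot: [-0.009, 1.0, -0.0, -0.001]
ft_force: [-0.4, -0.0, -0.7]
grip_width: -0.001
grasp_force: 0.0
{'clock': 2.85, 'position': [0.478, 0.036, 0.047], 'ee_rot': [-0.009, 1.0, -0.0, -0.001], 'ft_force': [-0.411, -0.028, -0.706], 'grip_width': -0.001}
```

View pics/c1.png

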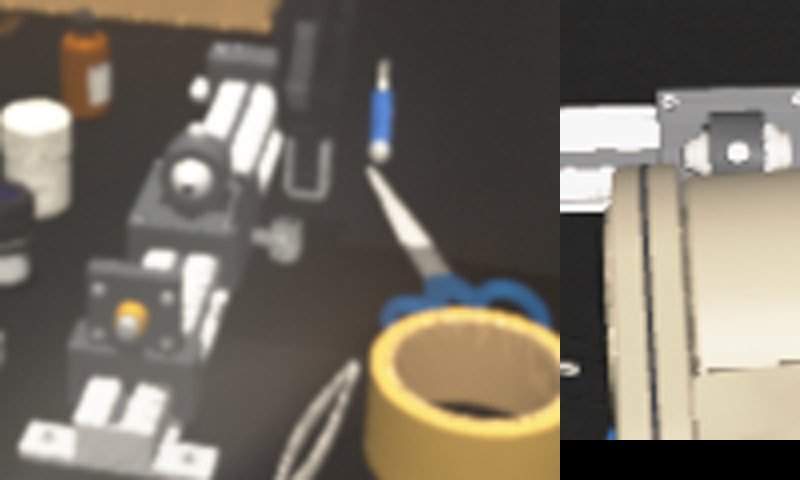

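The side crop shows the shut fingertip at about (305,198), hanging just above and slightly behind the knob at (285,240). The body clears the lens, so I'm lowering to contact.

```bash
python3 -m crank '[[[0,0,0,-0.6,0,0,0],[0,0,0,-0.5,0,0,0],[0,0,0,0,0,0,0]]]' | grep -E "pos|ft_"; for i in 1; do python3 -m crank '[[[0,0,0,-0.1,0,0,0],[0,0,0,0,0,0,0]]]' | grep -E "pos|ft_";  python3 -m crank '[[[0,0,0,-0.1,0,0,0],[0,0,0,0,0,0,0]]]' | grep -E "pos|ft_"; done
```

```text
position: [0.4783, 0.0353, 0.036]
ft_force: [0.4, -0.0, 0.4]
position: [0.4787, 0.0353, 0.0354]
ft_force: [-0.0, 0.1, -1.1]
position: [0.4786, 0.0353, 0.0343]
ft_force: [-1.4, 0.5, -0.1]
```

```bash
python3 -m crank '[[[0,0,0,-0.1,0,0,0],[0,0,0,0,0,0,0]]]' | grep -E "pos|ft_";  python3 -m crank '[[[0,0,0,-0.1,0,0,0],[0,0,0,0,0,0,0]]]' | grep -E "pos|ft_"; python3 -m crank '[[[0,0,0,-0.1,0,0,0],[0,0,0,0,0,0,0]]]' | grep -E "pos|ft_"
```

```text
position: [0.4786, 0.0353, 0.0333]
ft_force: [-0.1, 0.1, 0.0]
position: [0.4786, 0.0353, 0.0323]
ft_force: [-0.3, -0.1, -0.4]
position: [0.4787, 0.0354, 0.0315]
ft_force: [-0.6, 0.6, 3.8]
```

```bash
python3 -m crank '[[[0,0,0,-0.05,0,0,0],[0,0,0.3,0,0,0,0],[0,0,0.3,0,0,0,0]]]' | grep -E "pos|ft_";  python3 -m crank '[[[0,0,0.3,0,0,0,0],[0,0,0.3,0,0,0,0]]]' | grep -E "pos|ft_"; python3 -m crank '[[[0,0,0.3,0,0,0,0],[0,0,0.3,0,0,0,0]]]' | grep -E "pos|ft_"; python3 -m crank '[[[0,0,0.3,0,0,0,0],[0,0,0.3,0,0,0,0]]]' | grep -E "pos|ft_"
```

```text
position: [0.4788, 0.0396, 0.0316]
ft_force: [-7.2, -7.2, 23.2]
position: [0.4787, 0.0467, 0.0322]
ft_force: [-11.1, -3.5, 26.5]
position: [0.4786, 0.0533, 0.032]
ft_force: [-8.6, 0.4, 19.0]
position: [0.4784, 0.0595, 0.0309]
ft_force: [-0.2, -0.9, 0.1]
```

```bash
python3 -m crank '[[[0,0,0,0.6,0,0,0],[0,0,-1.3,0,0,0,0],[0,0,-1.2,0,0,0,0],[0,0,0,-0.55,0,0,0],[0,0,0.4,0,0,0,0],[0,0,0.4,0,0,0,0]]]' | grep -E "pos|ft_";python3 -m crank '[[[0,0,0.4,0,0,0,0]]]' | grep -E "pos|ft_"; python3 -m crank '[[[0,0,0.4,0,0,0,0]]]' | grep -E "pos|ft_";python3 -m crank '[[[0,0,0.4,0,0,0,0],[0,0,0.5,0,0,0,0]]]' | grep -E "pos|ft_"; python3 - <<'E'
from h import *
a,_=eyes.camera("side"); cv2.imwrite("pics/s2.png",cv2.resize(a[210:260,285:345],None,fx=10,fy=10,interpolation=cv2.INTER_CUBIC)[:,:,::-1])
E
```

```text
position: [0.4787, 0.0412, 0.032]
ft_force: [-8.1, -5.4, 22.7]
position: [0.4785, 0.0462, 0.0323]
ft_force: [-9.1, -3.7, 23.0]
position: [0.4785, 0.0505, 0.0323]
ft_force: [-9.1, -2.1, 21.8]
position: [0.4784, 0.06, 0.0314]
ft_force: [0.1, -0.1, -0.5]
```

View pics/s2.png

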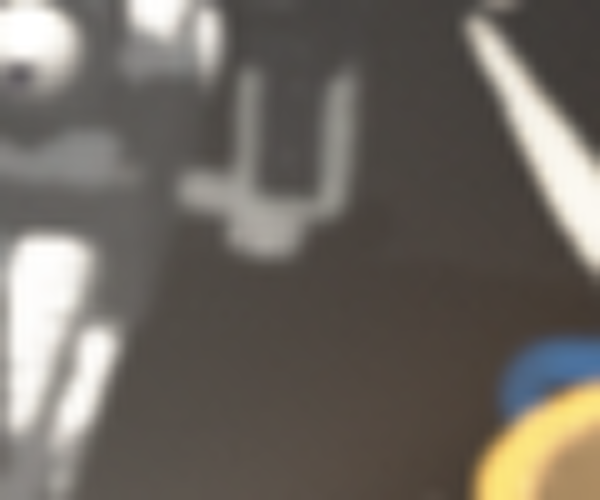

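```bash
python3 -m crank '[[[0,0,0,0.5,0,0,0],[0,0,-1.1,0,0,0,0],[0,0,-1.0,0,0,0,0],[0,0,0,-0.47,0,0,0],[0,0,0.5,0,0,0,0],[0,0,0.5,0,0,0,0],[0,0,0.4,0,0,0,0],[0,0,0,0,0,0,0]]]' | grep -E "pos|ft_";python3 -m crank '[[[0,0,0,0.47,0,0,0],[0,0,-1.4,0,0,0,0],[0,0,0,0,0,0,0],[0,0,0,-0.47,0,0,0]]]' | grep -E "pos|ft_"; python3 -m crank '[[[0,0,0.5,0,0,0,0],[0,0,0.5,0,0,0,0],[0,0,0.4,0,0,0,0],[0,0,0,0,0,0,0]]]' | grep -E "pos|ft_";
```

```text
position: [0.4787, 0.0528, 0.0323]
ft_force: [-6.7, -0.6, 16.3]
position: [0.4789, 0.0381, 0.0317]
ft_force: [-3.5, -1.6, 20.7]
position: [0.4787, 0.053, 0.0323]
ft_force: [-6.2, 0.3, 16.0]
```

```bash
python3 -m crank '[[[0,0,0,0.47,0,0,0],[0,0,-1.4,0,0,0,0],[0,0,0,0,0,0,0],[0,0,0,-0.47,0,0,0],[0,0,0.5,0,0,0,0],[0,0,0.5,0,0,0,0],[0,0,0.4,0,0,0,0],[0,0,0,0,0,0,0],[0,0,0,0.47,0,0,0],[0,0,-1.4,0,0,0,0],[0,0,0,0,0,0,0],[0,0,0,-0.47,0,0,0],[0,0,0.5,0,0,0,0],[0,0,0.5,0,0,0,0],[0,0,0.4,0,0,0,0],[0,0,0,0,0,0,0]]]' | grep -E "pos|ft_";python3 -m crank '[[[0,0,0,0.47,0,0,0],[0,0,-1.4,0,0,0,0],[0,0,0,0,0,0,0],[0,0,0,-0.47,0,0,0],[0,0,0.5,0,0,0,0],[0,0,0.5,0,0,0,0],[0,0,0.4,0,0,0,0],[0,0,0,0,0,0,0],[0,0,0,0.47,0,0,0],[0,0,-1.4,0,0,0,0],[0,0,0,0,0,0,0],[0,0,0,-0.47,0,0,0],[0,0,0.5,0,0,0,0],[0,0,0.5,0,0,0,0],[0,0,0.4,0,0,0,0],[0,0,0,0,0,0,0]]]' | grep -E "clock|pos|ft_"
```

```text
position: [0.4787, 0.0529, 0.0323]
ft_force: [-6.4, -0.0, 17.3]
clock: 13.0
position: [0.4786, 0.052, 0.0315]
ft_force: [-2.0, -2.8, 5.4]
```

```bash
python3 -m crank '[[[0,0,0,2,0,0,0],[0,0,0,5,0,0,0],[0,0,5,4,0,0,0],[0,0,5,0,0,0,0],[0,0,5,0,0,0,0],[0,0,0,0,0,0,0]]]' | grep -E "pos|ft_"; python3 - <<'E'
from h import *
b,d=eyes.camera("top"); a,_=eyes.camera("side"); np.save("top1.npy",d)
cv2.imwrite("pics/top1.png",b[:,:,::-1])
old=cv2.imread("pics/top0.png")
f=lambda i:cv2.resize(i[190:260,230:300],None,fx=5.5,fy=5.5,interpolation=cv2.INTER_CUBIC)
cv2.imwrite("pics/t1c.png",np.hstack([f(old),f(b[:,:,::-1])]))
E
```

```text
position: [0.4774, 0.2057, 0.14]
ft_force: [-0.3, 0.4, -0.6]
```

View pics/t1c.png

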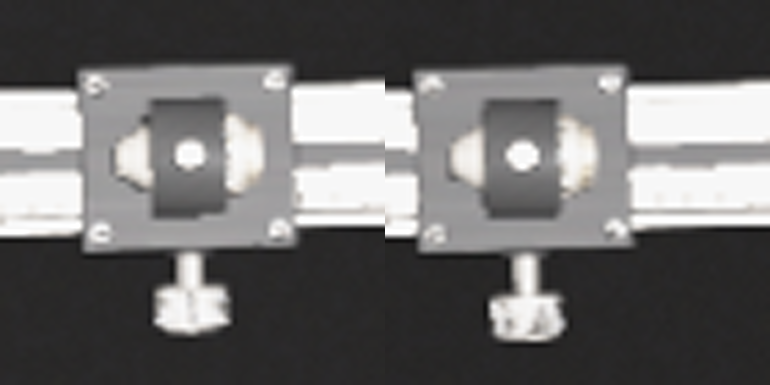

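Comparing before and after, the knob stands farther out: its front edge goes from row 331 to 341 at 5.5×. The carrier has shifted about 8–9 px to the left, so the clamp seems to have just gone slack. Next I'm measuring both more precisely.

```bash
python3 - <<'E'
from h import *
G=[cv2.imread(f"pics/top{i}.png",0).astype(float) for i in(0,1)]
def cross(p,t,rev=False):
    i=np.arange(len(p)-1); k=[j for j in i if (p[j]-t)*(p[j+1]-t)<0]; return [round(j+(t-p[j])/(p[j+1]-p[j]),2) for j in k]
for n,g in enumerate(G):
    row=g[204:208].mean(0)
    e=[q+236-0 for q in cross(row[225:300],200)]; print("saddle edges",[x-11 for x in e])
    c=(e[0]+e[-1])/2-11; c=int(round(c))
    print("knob col profile crossings", [x+225 for x in cross(g[225:258,c-4:c+4].mean(1),100)], [x+225 for x in cross(g[225:258,c-4:c+4].mean(1),180)])
    print("saddle front edge",[x+222 for x in cross(np.r_[g[222:240,c-14:c-8].mean(1)],90)], [x+222 for x in cross(g[222:240,c+8:c+14].mean(1),90)])
    print(g[225:256,c-3:c+4].mean(1).round().tolist())
E
```

```text
saddle edges [np.float64(245.92000000000002), np.float64(246.19), np.float64(294.34000000000003)]
knob col profile crossings [np.float64(234.54), np.float64(241.37), np.float64(249.22)] []
saddle front edge [np.float64(234.82)] [np.float64(234.45)]
[111.0, 120.0, 115.0, 122.0, 159.0, 158.0, 159.0, 162.0, 163.0, 150.0, 51.0, 47.0, 43.0, 43.0, 42.0, 43.0, 64.0, 125.0, 155.0, 156.0, 141.0, 151.0, 162.0, 168.0, 98.0, 53.0, 41.0, 41.0, 41.0, 40.0, 40.0]
saddle edges [np.float64(269.95), np.float64(271.07), np.float64(294.63)]
knob col profile crossings [np.float64(230.99)] [np.float64(227.97), np.float64(228.03), np.float64(230.45)]
saddle front edge [np.float64(234.51)] [np.float64(230.77)]
[243.0, 243.0, 243.0, 177.0, 247.0, 246.0, 95.0, 39.0, 39.0, 38.0, 38.0, 39.0, 38.0, 39.0, 38.0, 39.0, 39.0, 39.0, 38.0, 39.0, 39.0, 39.0, 39.0, 38.0, 39.0, 39.0, 39.0, 39.0, 39.0, 39.0, 39.0]
```

```bash
python3 - <<'E'
from h import *
G=[cv2.imread(f"pics/top{i}.png",0).astype(float) for i in(0,1)]
for g,c in zip(G,(264.7,255.6)):
    c=int(round(c)); 
    def last(cols,t,a,b):
        p=g[a:b,cols].mean(1); j=np.where((p[:-1]>=t)&(p[1:]<t))[0][-1]; return a+j+(p[j]-t)/(p[j]-p[j+1])
    fr=last(slice(c-5,c+6),100,240,256)
    sd=[last(slice(c-15,c-9),95,226,240),last(slice(c+9,c+15),95,226,240)]
    p=g[242:248].mean(0)[c-15:c+16]; ks=np.where(p>100)[0]+c-15
    print("front",round(fr,2),"saddle",np.round(sd,2),"diff",round(fr-np.mean(sd),2),"knob cols",ks.min(),ks.max())
E
```

```text
front 250.03 saddle [234.99 234.42] diff 15.33 knob cols 258 270
front 251.51 saddle [235.36 234.51] diff 16.58 knob cols 249 261
```

```bash
python3 -m crank '[[[0,0,-4,0,0,0,0],[0,0,-4,0,0,0,0],[0,0,-4,0,0,0,0],[0,0,-2.8,0,0,0,0],[0,0,0,-4,0,0,0],[0,0,0,-4,0,0,0],[0,0,0,-2.3,0,0,0],[0,0,0,0,0,0,0],[0,0,0,0,0,0,0]]]' | grep -E "pos|ft_"
```

```text
position: [0.4791, 0.0525, 0.0386]
ft_force: [-0.2, -0.5, 0.8]
```

```bash
python3 -m crank '[[[0,0,0.5,-0.5,0,0,0],[0,0,0,0,0,0,0]]]' | grep -E "pos|ft_"; python3 -m crank '[[[0,0,0,-0.1,0,0,0],[0,0,0,0,0,0,0]]]' | grep -E "pos|ft_"
```

```text
position: [0.4791, 0.0588, 0.0331]
ft_force: [0.3, 0.0, 1.4]
position: [0.4792, 0.0587, 0.0327]
ft_force: [-3.4, 1.7, 10.8]
```

```bash
python3 -m crank '[[[0,0,0.3,0,0,0,0],[0,0,0.3,0,0,0,0]]]' | grep -E "pos|ft_"; python3 -m crank '[[[0,0,0.3,0,0,0,0],[0,0,0.2,0,0,0,0],[0,0,0,0,0,0,0]]]' | grep -E "pos|ft_"; python3 -m crank '[[[0,0,0,0.6,0,0,0],[0,0,-1.1,0,0,0,0],[0,0,0,0,0,0,0],[0,0,0,-0.6,0,0,0]]]' | grep -E "pos|ft_"
```

```text
position: [0.479, 0.0637, 0.0327]
ft_force: [-3.7, -2.5, 12.1]
position: [0.4789, 0.0692, 0.0325]
ft_force: [-2.2, -0.5, 10.8]
position: [0.479, 0.0581, 0.0319]
ft_force: [-6.8, -1.2, 36.3]
```

```bash
python3 -m crank '[[[0,0,0,0.05,0,0,0]]]' | grep -E "pos|ft_"; python3 -m crank '[[[0,0,0.3,0,0,0,0],[0,0,0.3,0,0,0,0]]]' | grep -E "pos|ft_"; python3 -m crank '[[[0,0,0.3,0,0,0,0],[0,0,0.2,0,0,0,0],[0,0,0,0,0,0,0]]]' | grep -E "clock|pos|ft_"
```

```text
position: [0.479, 0.0581, 0.0327]
ft_force: [-2.6, -2.2, 10.1]
position: [0.4788, 0.0638, 0.0326]
ft_force: [-4.2, -2.7, 14.5]
clock: 17.35
position: [0.4787, 0.0694, 0.0325]
ft_force: [-4.0, -0.1, 11.7]
```

```bash
python3 -m crank '[[[0,0,0,3,0,0,0],[0,0,0,5,0,0,0],[0,0,4,3,0,0,0],[0,0,5,0,0,0,0],[0,0,4.4,0,0,0,0],[0,0,0,0,0,0,0],[0,0,0,0,0,0,0]]]' | grep -E "pos|ft_"; python3 - <<'E'
from h import *
b,d=eyes.camera("top"); cv2.imwrite("pics/top2.png",b[:,:,::-1])
cv2.imwrite("pics/t2c.png",cv2.resize(b[180:270,160:290],None,fx=6,fy=6,interpolation=cv2.INTER_CUBIC)[:,:,::-1])
g=cv2.imread("pics/top2.png",0).astype(float)
for s in(0,):
    p=g[243:248].mean(0)[235:285]; ks=np.where(p>100)[0]+235; c=int(round((ks.min()+ks.max())/2)); print(ks.min(),ks.max())
    def last(cols,t,a,b):
        p=g[a:b,cols].mean(1); j=np.where((p[:-1]>=t)&(p[1:]<t))[0][-1]; return a+j+(p[j]-t)/(p[j]-p[j+1])
    fr=last(slice(c-5,c+6),100,240,258); sd=[last(slice(c-15,c-9),95,226,240),last(slice(c+9,c+15),95,226,240)]
    print(fr,sd,fr-np.mean(sd))
E
```

```text
position: [0.4785, 0.2025, 0.1416]
ft_force: [0.1, -0.4, 0.0]
249 261
251.6908256880734 [np.float64(235.36260162601627), np.float64(234.52333333333334)] 16.74785820839861
```

View pics/t2c.png

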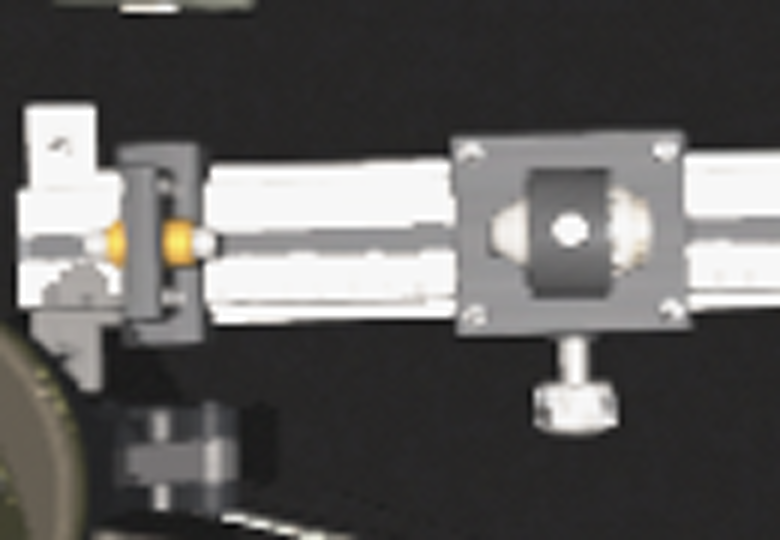

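The carrier hasn't moved since the last photo (knob columns 249–261), so those strokes rolled cleanly. I'll add one more light stroke for margin, then push.

```bash
python3 -m crank '[[[0,0,-4,0,0,0,0],[0,0,-4,0,0,0,0],[0,0,-4,0,0,0,0],[0,0,-2.4,0,0,0,0],[0,0,0,-4,0,0,0],[0,0,0,-4,0,0,0],[0,0,0,-2.4,0,0,0],[0,0,0,0,0,0,0],[0,0,0,0,0,0,0]]]' | grep -E "pos|ft_"
```

```text
position: [0.4792, 0.0586, 0.0392]
ft_force: [0.4, -0.1, 0.6]
```

```bash
python3 -m crank '[[[0,0,0,-0.5,0,0,0],[0,0,0,0,0,0,0],[0,0,0,-0.1,0,0,0],[0,0,0,-0.06,0,0,0],[0,0,0,0,0,0,0]]]' | grep -E "pos|ft_";  python3 -m crank '[[[0,0,0.3,0,0,0,0],[0,0,0.3,0,0,0,0]]]' | grep -E "pos|ft_"; python3 -m crank '[[[0,0,0.3,0,0,0,0],[0,0,0.2,0,0,0,0],[0,0,0,0,0,0,0]]]' | grep -E "pos|ft_"
```

```text
position: [0.479, 0.0593, 0.0326]
ft_force: [-4.5, -0.3, 12.6]
position: [0.4789, 0.0648, 0.0326]
ft_force: [-5.3, -2.4, 14.1]
position: [0.4788, 0.0705, 0.0324]
ft_force: [-4.5, 0.1, 10.7]
```

```bash
python3 -m crank '[[[0,0,0,3,0,0,0],[0,0,0,5,0,0,0],[0,0,3,2,0,0,0],[0,0,3,0,0,0,0],[0,2.7,0,0,0,0,0],[0,2.7,0,0,0,0,0],[0,0,0,0,0,0,0],[0,0,0,0,0,0,0]]]' | grep -E "pos|ft_"
```

```text
position: [0.532, 0.13, 0.1314]
ft_force: [0.3, -0.4, 0.7]
```

```bash
python3 -m crank '[[[0,0,0,0,-6,0,0],[0,0,0,0,-6,0,0],[0,0,0,-4,0,0,0],[0,0,0,-3,0,0,0],[0,0,0,-2.4,0,0,0],[0,0,0,0,0,0,0],[0,0,0,0,0,0,0]]]' | grep -E "pos|ft_|rot"
```

```text
position: [0.5329, 0.1303, 0.0387]
ee_rot: [-0.008, 0.995, -0.104, -0.0]
ft_force: [0.8, -0.1, 0.3]
```

```bash
python3 - <<'E'
from h import *
a,_=eyes.camera("side"); cv2.imwrite("pics/s3.png",cv2.resize(a[170:290,240:380],None,fx=5,fy=5,interpolation=cv2.INTER_CUBIC)[:,:,::-1])
E
```

```text
(no output)
```

View pics/s3.png

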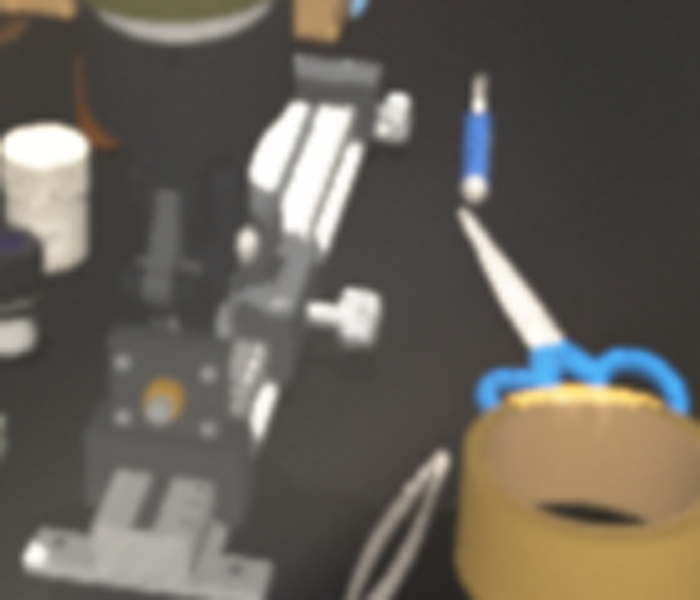

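The side crop shows the tilted finger at (165,250), between the fibre mount and the carrier and clear of both. Now lowering a little and pushing right.

```bash
python3 -m crank '[[[0,0,0,-0.4,0,0,0],[0,0,-0.5,0,0,0,0],[0,0,-0.5,0,0,0,0],[0,0,-0.4,0,0,0,0]]]' | grep -E "pos|ft_"; python3 -m crank '[[[0,0,-0.4,0,0,0,0],[0,0,-0.4,0,0,0,0]]]' | grep -E "pos|ft_"; python3 -m crank '[[[0,0,-0.4,0,0,0,0],[0,0,-0.4,0,0,0,0]]]' | grep -E "pos|ft_"
```

```text
position: [0.5326, 0.1155, 0.0337]
ft_force: [0.2, 0.9, 0.2]
position: [0.5326, 0.1078, 0.0336]
ft_force: [-0.2, 0.2, 0.9]
position: [0.5329, 0.1014, 0.0339]
ft_force: [-0.9, 4.9, 2.5]
```

```bash
python3 -m crank '[[[0,0,-0.5,0,0,0,0],[0,0,-0.5,0,0,0,0],[0,0,-0.5,0,0,0,0],[0,0,-0.5,0,0,0,0]]]' | grep -E "pos|ft_"; python3 -m crank '[[[0,0,-0.5,0,0,0,0],[0,0,-0.5,0,0,0,0],[0,0,-0.5,0,0,0,0],[0,0,-0.5,0,0,0,0],[0,0,-0.5,0,0,0,0],[0,0,-0.5,0,0,0,0],[0,0,-0.5,0,0,0,0],[0,0,-0.5,0,0,0,0]]]' | grep -E "pos|ft_"; python3 -m crank '[[[0,0,-0.5,0,0,0,0],[0,0,-0.5,0,0,0,0],[0,0,-0.5,0,0,0,0],[0,0,-0.5,0,0,0,0],[0,0,-0.5,0,0,0,0],[0,0,-0.5,0,0,0,0],[0,0,-0.5,0,0,0,0],[0,0,-0.5,0,0,0,0]]]' | grep -E "clock|pos|ft_"
```

```text
position: [0.5333, 0.0815, 0.034]
ft_force: [0.7, 5.8, 2.3]
position: [0.5339, 0.0416, 0.034]
ft_force: [3.7, 5.8, 1.3]
clock: 26.08
position: [0.5342, 0.0016, 0.0341]
ft_force: [3.6, 5.2, -1.6]
```

```bash
python3 -m crank '[[[0,0,-0.5,0,0,0,0],[0,0,-0.5,0,0,0,0],[0,0,-0.5,0,0,0,0],[0,0,-0.5,0,0,0,0],[0,0,-0.5,0,0,0,0],[0,0,-0.5,0,0,0,0],[0,0,-0.5,0,0,0,0],[0,0,-0.5,0,0,0,0],[0,0,-0.2,0,0,0,0],[0,0,-0.2,0,0,0,0]]]' | grep -E "pos|ft_"; python3 -m crank '[[[0,0,-0.15,0,0,0,0],[0,0,-0.15,0,0,0,0]]]' | grep -E "pos|ft_"; python3 -m crank '[[[0,0,-0.1,0,0,0,0],[0,0,-0.1,0,0,0,0]]]' | grep -E "pos|ft_"
```

```text
position: [0.5341, -0.0425, 0.0341]
ft_force: [4.6, 6.3, 1.2]
position: [0.5342, -0.0454, 0.0341]
ft_force: [3.1, 4.9, 0.9]
position: [0.5342, -0.0474, 0.0341]
ft_force: [3.5, 5.6, -0.1]
```

```bash
python3 -m crank '[[[0,0,-0.1,0,0,0,0],[0,0,-0.1,0,0,0,0]]]' | grep -E "pos|ft_"; python3 -m crank '[[[0,0,-0.1,0,0,0,0]]]' | grep -E "pos|ft_"
```

```text
position: [0.5342, -0.0493, 0.0341]
ft_force: [3.2, 5.6, 0.5]
position: [0.5343, -0.0504, 0.0341]
ft_force: [3.6, 6.3, 0.6]
```

```bash
python3 -m crank '[[[0,0,-0.1,0,0,0,0],[0,0,-0.1,0,0,0,0]]]' | grep -E "pos|ft_"; python3 -m crank '[[[0,0,-0.1,0,0,0,0]]]' | grep -E "pos|ft_";  python3 -m crank '[[[0,0,-0.05,0,0,0,0],[0,0,0,0,0,0,0]]]' | grep -E "pos|ft_"
```

```text
position: [0.5342, -0.0523, 0.0341]
ft_force: [4.8, 5.2, 1.0]
position: [0.5343, -0.0526, 0.0341]
ft_force: [2.6, 9.8, 2.5]
position: [0.5343, -0.0526, 0.0341]
ft_force: [2.7, 8.7, 1.8]
```

```bash
python3 -m crank '[[[0,0,1.5,0,0,0,0],[0,0,1.5,0,0,0,0],[0,0,0,5,0,0,0],[0,0,2,5,0,0,0],[0,0,5,0,0,0,0],[0,0,5,0,0,0,0],[0,0,5,0,0,0,0],[0,0,0,0,0,0,0],[0,0,0,0,0,0,0]]]' | grep -E "clock|pos|ft_"; python3 - <<'E'
from h import *
b,d=eyes.camera("top"); cv2.imwrite("pics/top3.png",b[:,:,::-1])
cv2.imwrite("pics/t3c.png",cv2.resize(b[180:270,300:420],None,fx=6,fy=6,interpolation=cv2.INTER_CUBIC)[:,:,::-1])
E
```

```text
clock: 29.95
position: [0.5323, 0.1443, 0.1333]
ft_force: [0.9, -0.8, 0.2]
```

View pics/t3c.png

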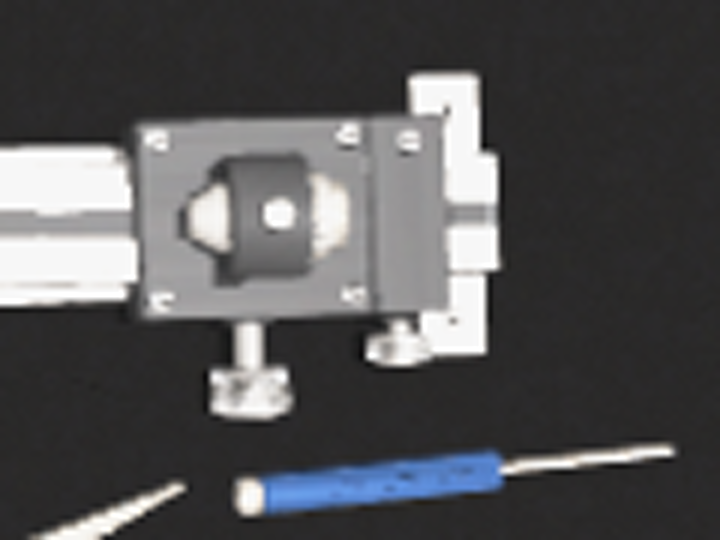

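The carrier sits flush against the stop (seam at x≈370), and the screwdriver and stop screw haven't moved. One last check of how far the screw has backed out.

```bash
python3 - <<'E'
from h import *
for i in(0,1,2,3):
    g=cv2.resize(cv2.imread(f"pics/top{i}.png",0),None,fx=1,fy=1).astype(float)
    lo,hi=(325,360) if i==3 else (235,285)
    p=g[243:247].mean(0)[lo:hi]; ks=np.where(p>100)[0]+lo; c=int(round((ks.min()+ks.max())/2))
    def last(cols,t,a,b):
        r=[]
        for u in range(cols.start,cols.stop):
            p=g[a:b,u]; j=np.where((p[:-1]>=t)&(p[1:]<t))[0][-1]; r.append(a+j+(p[j]-t)/(p[j]-p[j+1]))
        return np.median(r)
    fr=last(slice(c-4,c+5),100,238,258); s=[last(slice(c-15,c-9),95,226,240),last(slice(c+9,c+15),95,226,240)]
    # rim back edge (dark->bright) beside the stem
    bk=[]
    for u in (c-5,c-4,c-3,c+3,c+4,c+5):
        q=g[236:248,u]; j=np.where((q[:-1]<100)&(q[1:]>=100))[0]
        if len(j): j=j[-1]; bk.append(236+j+(100-q[j])/(q[j+1]-q[j]))
    print(i,c,round((fr-np.mean(s))*1.81,2),round((np.median(bk)-np.mean(s))*1.81,2))
E
```

```text
0 264 27.96 11.69
1 255 30.11 14.38
2 255 30.49 14.82
3 341 30.81 14.92
```

```bash
python3 -c "
from workcell import job; print(job.hand_in())"
```

```text
the job is handed in; nothing more can be done
None
```

Job handed in, result not reported: the carrier rests against the stop and the thumbscrew is backed off an estimated 2.0–2.3 turns, though the carrier slid about 16 mm left during the last early strokes, which I take to be just after the clamp went slack (it would break the forcing rule if it came before 11 rad).

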